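# Lock the shaker's hold-down bar with a hairpin spring clip

### The arm

A 6-joint arm with a two-finger parallel gripper is mounted at the origin on the work surface. World frame = base frame: x ahead of the robot, y to its left, z up, the work surface at z = 0. Lengths are in mm, angles in degrees, forces in N, time in s.
With the tool pointing down it reaches from about 350 to 850 mm from the base axis. Payload 8.1 kg.
Tool frame: the origin (TCP) lies midway between the tips of the shut fingers; the grasp point (between the pads) lies 19 mm behind it (r.grasp_offset is the distance from the TCP to the grasp point, in mm); z points along the fingers, x is the direction in which the jaws open and shut, and the axes are right-handed (so a half turn about z gives the same grasp; the last joint's range is limited). The gripper opens to 85 mm and grips with 20 to 120 N. Pads are 22 mm wide; open, the fingers measure 114 mm over their backs; the gripper's body (76 mm by 85 mm) begins 54 mm behind the grasp point. The pads swing forward as they close: fully open they stand 13 mm farther back than shut.
Start: joints at [-79.492, 7.471, 85.268, -0, 87.261, -4.893], TCP at [159.365, -578.453, 231.292] pointing down, gripper open.
Joint ranges: [-169.43, 169.43], [-51.17, 129.36], [1.28, 143.12], [-76.62, 256.62], [0, 156.53], [-152.29, 152.29]. Speed limits (degrees/s): [136.94, 136.94, 159.86, 180, 180, 180].

### API

Orientations are given as [roll, pitch, yaw] about the fixed x, y, z axes, in that order (R = Rz(yaw) Ry(pitch) Rx(roll)).
In Python, from bench import r, optics, hand_in gives the robot as it stands.
- The arm moves only by the shell command python3 -m pendant 'ROWS' [FORCE]. ROWS is JSON, a list of rows, each a list of 5 numbers: the opening, from 0 (shut) to 1 (fully open), then the shift along the tool's x, y, z in mm, then the turn about the tool's z in degrees. A call has 1 to 10 rows; each row shifts and turns the commanded pose from where the row before left it, along the tool's axes as they then stand; what a row does not reach is not made up. A row lasts 1/10 s, in which the tool goes at most 50 mm and 8.59 degrees, less where a joint would pass 70% of its speed; a pose out of reach is approached as far as the arm can. A call with a gripper value outside its range is refused whole. The fingers move at their own pace and stop on an object; FORCE is the grip in N (left out, the last holds). Time passes only in rows, so rows that do not move let the fingers close. It gives the time, the measured TCP pose, the force and the opening at its end, in the units of the state.
- r.sense(): the state, without advancing time (a new reading comes with each control period).
- optics.snapshot(name): name is "scene" or "top"; returns (picture, depth): 384x512x3 uint8, blue, green, red; 384x512 float32, mm along the optical axis (not along the pixel's ray), 0 where there is no reading.
- optics.camera_params(name): a dict with "camera_matrix" (3x3 intrinsics, pixels), "eye" and "orientation" of the camera in the world. Camera axes: x right, y down, z forward; pixel columns grow to the right and rows downward; lengths in mm; the calibration is good to about 2 mm. A picture is of the moment at which its call begins. camera_params takes no time and is no camera call.
- hand_in(): hands the job in, once; it reports no verdict.
Trained networks look in the newest picture that a camera, given by its name, has taken for a name from the list of things; names that differ only in an ending like _2 or _b are one class to them, and where a whole thing is asked for, a point or a joint stands for the part that bears it (a point fixed in the world has none). Each returns a list of dicts, best first, with "score" (0 to 1); they miss things now and then, are a little off and sometimes report something else, mostly with a low value. They report only what shows in the picture. A call takes as long as a camera call.
- optics.search_frame(camera, query): "at" ([x, y, z] in mm, in world coordinates, good to about 4 mm: the middle of the surface that is visible of it).
The state is a dict: "time": time; "joint_pos": joint angles; "qd": joint speeds; "joint_efforts": joint torques, N m; "tool_pos": TCP position; "tcp_rot": TCP orientation; "ft_force": force on the tool from outside, world axes, zero at the start; "wrist_torque": the same for the moment, N m; "finger_gap": finger opening in mm.
Only numpy, scipy, OpenCV 4.12 (cv2) and the standard library are available. Lean on these libraries where they do the work, as an engineer would, in place of code of your own. Each camera call takes 0.05 s, during which the arm holds its last target. There are 200 camera calls.

### The job

Close the hold-down bar over the jars on the bench shaker by pressing its thumb pad gently down, then pick up the hairpin spring clip and push it sideways over the neck of the clamp post, between bar and post head, until its legs snap past the post and its stop tongue is fully home against the post. Do not force the bar or the post: stop pushing when you feel the clip come home. Let go of the clip and leave the other things on the bench alone.

Things in the scene. Friction and masses are not known exactly. Their poses are not given: they have to be found in the camera images.
- shaker: White bench shaker, aluminium platform 180 x 310 mm, its top 55 mm above the bench; fixed. Origin: centre of its underside, on the bench. x points away from the robot (dark panel on the -x front), y along its length, z up; yaw within 0.3 rad. Three amber jars with white lids stand on it along y. The clamp post stands at y = -100 mm, the bar's hinge at y = +100 mm.
- bar: Aluminium hold-down bar, 64 mm wide, 8 mm thick, hinged to the shaker. Origin: on its hinge axis (along the shaker's x, 120 mm above the bench), at mid thickness; it reaches 264 mm along its own -y. Closed: level, on its end stop, axes as the shaker's, top face 124 mm above the bench. It starts raised by 0.5 to 0.9 rad and stays where left; 1 to 5 N on the pad moves it. More than 60 N on it would crack the jars.
- thumb_pad (a point): Top centre of the black rubber thumb pad, 40 x 34 x 4 mm, on the bar's free end, 245 mm from the hinge along the bar and 8 mm above its mid plane; axes as the bar's. Press here. A window in the bar, 44 mm (x) by 28 mm (y), centred 200 mm from the hinge, lets the post's head through.
- post: Upright steel clamp post: shank 12 mm diameter, head 18 mm. Origin: on its axis at the platform top, axes as the shaker's. It stands loosely in a slot and can slide along the shaker's x, dragging with about 4 N; it has 24 mm of travel and starts anywhere in it, so a clip pushed on first carries it along by an unknown 2 to 24 mm, until it stops and the clip snaps over. Over 24 N between clip and post would bend it.
- post_neck (a point): Point on the post's axis level with the closed bar's top face (69 mm above the post's origin, 124 mm above the bench). The neck, where the clip goes, is the 11 mm of shank from here up to the head's underside.
- post_head (a point): Top of the post's head, on its axis, 92 mm above the post's origin; the head is 12 mm high.
- clip: Steel hairpin spring clip, about 75 g, lying on the bench. Origin: underside centre of its upright aluminium thumb block, 22 (x) by 12 (y) by 26 mm high (z): grip this across y from above. x points to the open mouth of the legs, z up; starts within 0.7 rad of the world's x. Two wire legs, 6 mm thick, lie at 0 to 6 mm height ahead of the block, from a 24 mm wide yoke 11 to 19 mm ahead of the origin.
- clip_seat (a point): On the clip's underside, 46 mm ahead of its origin: the post's axis is here when the clip is fully home, against the end of the 10 mm wide, 6 mm high stop tongue between the legs (ends 40 mm ahead of the origin). The pocket here is 14 mm wide.
- clip_mouth (a point): Midway between the leg tips, 73 mm ahead of the clip's origin and 3 mm above its underside; the tips reach 3 mm farther. The mouth is 21 mm clear; the legs' inward bulges, 58 mm ahead of the origin, leave 8 mm clear. The legs spring apart: snapping past the shank takes about 8 to 18 N, felt as a rise and drop of the push; a few mm more brings the tongue up against the post.
- beaker: Bystander: glass beaker, 68 mm diameter, 85 mm high, standing on the bench. Origin: centre of its underside.
- meter: Bystander: green and yellow hand-held meter, 75 x 150 x 28 mm, lying on the bench. Origin: centre of its underside.
- vial: Bystander: small amber jar, 42 mm diameter, 62 mm high, standing on the bench. Origin: centre of its underside.

How it is judged (in metres and radians):
On the way, in this order (a step that is already met when the one before it is completed fails the run):
1. the hold-down bar is closed (angle between bar's own z axis and vertical below 0.03 rad), for 0.2 s.
2. the clip has snapped past the post and is home on its neck, the bar still closed (x of post_neck in the frame of clip between 0.0435 and 0.0482 m and y of post_neck in the frame of clip between -0.003 and 0.003 m and z of post_neck in the frame of clip between -0.006 and 0.003 m and angle between clip's own z axis and vertical below 0.15 rad and angle between bar's own z axis and vertical below 0.03 rad), for 0.2 s.
At the end, for the whole second after the job is handed in: Bar closed (level within 0.03 rad); clip let go, at rest and level within 0.15 rad on the post's neck: the post's axis 43.5 to 48.2 mm ahead of the clip's origin and within 3 mm of its middle line, the clip's underside no more than 3 mm below or 6 mm above the closed bar's top (all of step 2 and linear speed of clip below 0.02 m/s and angular speed of clip below 0.3 rad/s); the robot touches nothing.
It fails at once if the clip is pushed against the post with more than 24 N (contact force between clip and post above 24 N).
It fails at once if the robot presses the bar with more than 60 N (contact force between anything else and bar above 60 N).
It fails at once if the beaker is moved by more than 30 mm (distance of beaker from where it was at the start of the episode above 0.03 m).
It fails at once if the meter is moved by more than 30 mm (distance of meter from where it was at the start of the episode above 0.03 m).
It fails at once if the vial is moved by more than 30 mm (distance of vial from where it was at the start of the episode above 0.03 m).
It also fails if it takes over 72 s, if anything falls off the work surface, if the arm or the gripper's body presses on something with over 40 N, if the wrist force passes 120 N, or if a joint passes its speed limit or range.

## Working session

There is one attempt and no reset: what is moved stays moved. The work goes in short steps, Python scripts to look and compute and a shell command to move; the robot and the scene stay as the last step left them, time stands still between calls to the robot, and variables do not carry over. Pictures are saved under pics/ and viewed, about 8 in all and at most 12, crops included, and the job is handed in when it is done.

```bash
ls; mkdir -p pics; cat > h.py <<'E'
import numpy as np, cv2
from scipy.spatial.transform import Rotation as R
from bench import r, optics, hand_in
def Rm(o): 
    o=np.array(o,float)
    return o if o.shape==(3,3) else R.from_euler('xyz',o,degrees=True).as_matrix()
def cloud(cam,d):
    p=optics.camera_params(cam);K=np.array(p["camera_matrix"]);M=Rm(p["orientation"])
    v,u=np.mgrid[:d.shape[0],:d.shape[1]]
    c=np.stack([(u-K[0,2])/K[0,0]*d,(v-K[1,2])/K[1,1]*d,d],-1)
    w=c@M.T+np.array(p["eye"]); w[d<=0]=np.nan
    return w
E
python3 - <<'E'
from h import *
s=r.sense(); print({k:np.round(v,2) for k,v in s.items()}, r.grasp_offset)
for c in("scene","top"):
    print(c,optics.camera_params(c))
    i,d=optics.snapshot(c); cv2.imwrite(f"pics/{c}0.png",i); np.save(f"{c}0.npy",d)
    for q in("shaker","bar","thumb_pad","post","post_head","clip","clip_seat","clip_mouth","beaker","meter","vial"):
        print(q,[(np.round(o["at"],0).tolist(),round(o["score"],2)) for o in optics.search_frame(c,q)[:2]])
E
```

```text
pics
{'time': np.float64(0.0), 'joint_pos': array([-79.49,   7.52,  85.33,  -0.  ,  87.26,  -4.89]), 'qd': array([-0.06,  0.11, -0.08, -0.01, -0.02,  0.05]), 'joint_efforts': array([-0.000e+00, -5.694e+01, -5.006e+01, -0.000e+00,  1.000e-02,
       -0.000e+00]), 'tool_pos': array([ 159.24, -577.9 ,  230.23]), 'tcp_rot': array([-1.7999e+02,  1.1000e-01, -7.4600e+01]), 'ft_force': array([ 0.66, -0.28,  0.03]), 'wrist_torque': array([-0.  ,  0.03, -0.07]), 'finger_gap': np.float64(85.35)} 18.700000000000003
scene {'camera_matrix': array([[441.95996329,   0.        , 258.3150547 ],
       [  0.        , 441.95996329, 190.76625501],
       [  0.        ,   0.        ,   1.        ]]), 'eye': array([1250.2455409 , -232.35560879,  816.86376469]), 'orientation': array([-130.85101595,    1.0773922 ,   71.34439457])}
shaker [([614.0, 45.0, 54.0], 0.56)]
bar [([604.0, 50.0, 222.0], 0.57)]
thumb_pad [([609.0, 47.0, 222.0], 0.57)]
post [([600.0, -41.0, 102.0], 0.56)]
post_head [([594.0, -38.0, 100.0], 0.46)]
clip [([484.0, -185.0, 5.0], 0.72)]
clip_seat [([489.0, -189.0, 6.0], 0.79)]
clip_mouth [
[... 322 characters left out ...]
 ],
       [  0.        ,   0.        ,   1.        ]]), 'eye': array([ 307.78079822,  -12.18894347, 1219.11950551]), 'orientation': array([-169.93906083,    0.424753  ,  -90.36493716])}
shaker [([569.0, 54.0, 59.0], 0.98), ([590.0, 52.0, 209.0], 0.52)]
bar [([588.0, 52.0, 211.0], 0.95), ([588.0, -36.0, 108.0], 0.46)]
thumb_pad [([591.0, 55.0, 210.0], 0.75)]
post [([588.0, -36.0, 109.0], 0.44)]
post_head [([592.0, -35.0, 102.0], 0.68)]
clip [([492.0, -190.0, 2.0], 0.45)]
clip_seat [([487.0, -192.0, 3.0], 0.65), ([594.0, 56.0, 211.0], 0.64)]
clip_mouth [([488.0, -192.0, 10.0], 0.5)]
beaker [([631.0, -308.0, 48.0], 0.98)]
meter [([361.0, 255.0, 26.0], 0.62)]
vial [([395.0, -38.0, 65.0], 0.72)]
```

```bash
python3 - <<'E'
import cv2,numpy as np
a=cv2.imread("pics/scene0.png");b=cv2.imread("pics/top0.png")
cv2.imwrite("pics/both.png",np.vstack([cv2.resize(x,(400,300)) for x in(a,b)]))
cv2.imwrite("pics/t.png",cv2.resize(b,(800,600)))
E
```

```text
(no output)
```

View pics/t.png

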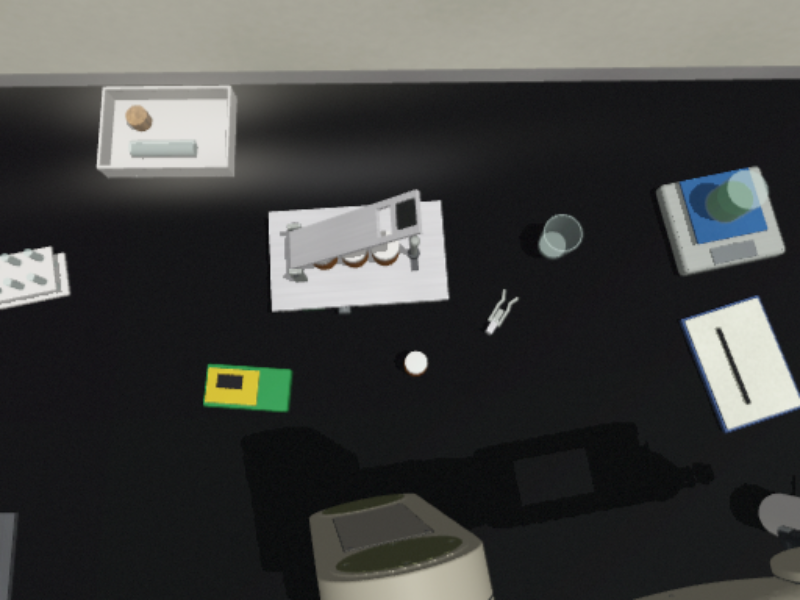

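View pics/scene0.png

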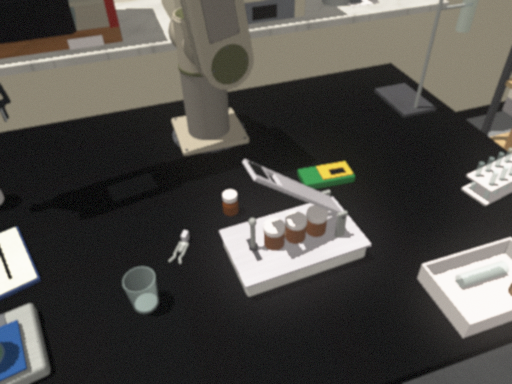

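```bash
python3 - <<'E'
from h import *
for cam in("top","scene"):
    d=np.load(f"{cam}0.npy");w=cloud(cam,d);i=cv2.imread(f"pics/{cam}0.png")
    X,Y,Z=w[...,0],w[...,1],w[...,2]
    m=(abs(Z-57)<8)&(abs(X-580)<140)&(abs(Y-55)<200)
    pts=w[m];print(cam,"plat z",np.median(pts[:,2]),cv2.minAreaRect(pts[:,:2].astype(np.float32)),len(pts))
    b=(abs(X-450)<60)&(abs(Y+250)<80);print(" bench z",np.nanmedian(Z[b]))
    g=i.max(2)
    c=(abs(X-490)<60)&(abs(Y+185)<60)&(g>90)&(Z<40)
    P=w[c];print(" clip n",len(P),cv2.minAreaRect(P[:,:2].astype(np.float32)))
    print(np.round(np.c_[P,g[c]][::max(1,len(P)//60)]).astype(int).tolist())
    # post head candidates
    h=(abs(X-592)<25)&(abs(Y+38)<30)&(Z>80)&(Z<165)
    P=w[h];print(" head",len(P),np.round(np.c_[P,g[h]][::max(1,len(P)//40)]).astype(int).tolist())
    # bar
    q=(abs(X-590)<60)&(abs(Y-50)<150)&(Z>115)&(Z<330)
    P=w[q];
    A=np.c_[P[:,:2],np.ones(len(P))];k=np.linalg.lstsq(A,P[:,2],rcond=None)[0]
    for _ in range(5):
        e=P[:,2]-A@k;s=abs(e)<6;k=np.linalg.lstsq(A[s],P[s,2],rcond=None)[0]
    print(" barplane",k,s.sum(),P[s].min(0),P[s].max(0))
    dk=q&(g<70)
    print(" pad",dk.sum(),np.median(w[dk],0) if dk.any() else None)
E
```

```text
top plat z 54.63060263242039 ((591.1663818359375, 62.578704833984375), (180.89381408691406, 310.6412353515625), 3.434629201889038) 4454
 bench z 0.06409734907481379
 clip n 186 ((492.7305603027344, -192.36439514160156), (30.469223022460938, 86.92388153076172), 56.00356674194336)
[[536, -203, 4, 160], [532, -205, 8, 115], [527, -200, 4, 97], [525, -201, -2, 128], [521, -202, 5, 193], [518, -199, 7, 159], [518, -222, 7, 165], [516, -197, 3, 153], [516, -217, 0, 147], [515, -225, 3, 135], [512, -199, 5, 143], [512, -219, 7, 147], [510, -193, 4, 191], [509, -213, 6, 188], [506, -190, 8, 183], [507, -214, 2, 161], [504, -194, 1, 99], [501, -184, 5, 101], [501, -193, 3, 111], [502, -214, -2, 105], [499, -191, -2, 108], [498, -198, 6, 151], [495, -181, 5, 136], [495, -190, 7, 154], [494, -198, 10, 187], [495, -207, 5, 192], [493, -185, 2, 161], [492, -192, 8, 190], [493, -202, 1, 106], [489, -178, 7, 144], [490, -187, 3, 177], [489, -196, 4, 191], [489, -204, 4, 190], [486, -178, 7, 185], [486, -187, 5, 187], [487, -196, -1, 147], [487, -205, 1, 138], [484, -181, 5, 158], [484, -190, 4, 190
[... 4185 characters left out ...]
1, 122, 116], [603, -12, 114, 246], [600, -41, 118, 116], [604, -12, 111, 230], [600, -42, 115, 119], [604, -13, 109, 203], [597, -43, 109, 137], [598, -13, 99, 181], [598, -43, 107, 141], [598, -13, 96, 174], [601, -44, 107, 143], [596, -12, 91, 166], [599, -44, 102, 143], [598, -13, 89, 165], [598, -44, 98, 146], [597, -13, 86, 165], [602, -43, 98, 121], [604, -13, 89, 122], [601, -42, 93, 123], [607, -11, 88, 115], [600, -40, 89, 117], [612, -8, 89, 107], [601, -35, 84, 178], [602, -38, 83, 130]]
 barplane [ 1.29997922e-02 -8.12664521e-01  2.48612107e+02] 1303 [543.07122271 -45.46370316 116.55585221] [633.5682607  172.60295446 291.75067338]
 pad 94 [601.65890289 -25.26347641 284.07976987]
```

```bash
cat >> h.py <<'E'
def go(x,y,z,yaw=None):
    s=r.sense();p=np.array(s["tool_pos"]);M=Rm(s["tcp_rot"])
    d=M.T@(np.array([x,y,z])-p)
    print("tcp",np.round(p,1),np.round(s["tcp_rot"],2),"F",np.round(s["ft_force"],1),"gap",round(float(s["finger_gap"]),1),"t",round(float(s["time"]),2))
    print("tool delta",np.round(d,1),"turn(-dyaw)",None if yaw is None else round(s["tcp_rot"][2]-yaw,2),"rows>=",round(np.linalg.norm(d)/50,1))
E
python3 -m pendant '[[0,-10,-10,-20,0],[0,-29,-38,-8,0],[0,-29,-38,-8,0],[0,-29,-38,-8,0],[0,-29,-38,-8,0],[0,-29,-38,-8,0],[0,-29,-38,-8,0],[0,-29,-38,-8,0],[0,-29,-38,-8,0],[0,-29,-38,-8,0]]' 40
python3 -m pendant '[[0,-29,-38,0,0],[0,-29,-38,0,0],[0,-29,-38,0,0],[0,-29,-38,0,0],[0,-29,-38,0,0],[0,0,0,0,3]]'
python3 -c "
from h import *
go(597.5,-21,287,-86.55)"
```

```text
time: 2.2
tool_pos: [427.6, -222.0, 324.0]
tcp_rot: [-180.0, -0.0, -74.6]
ft_force: [1.1, -0.9, -0.0]
finger_gap: 0.2
time: 2.8
tool_pos: [573.3, -28.5, 322.1]
tcp_rot: [180.0, 0.1, -77.3]
ft_force: [-1.0, -1.2, -1.1]
finger_gap: -0.0
tcp [573.3 -28.5 322.1] [ 1.7998e+02  1.3000e-01 -7.7310e+01] F [-1.  -1.2 -1.1] gap -0.0 t 2.8
tool delta [ -1.9 -25.2  35.1] turn(-dyaw) 9.24 rows>= 0.9
```

```bash

python3 -m pendant '[[0,0,0,0,4.5],[0,0,0,0,4.5],[0,0,0,0,0]]'
python3 -c "
from h import *
go(597.5,-21,290,-86.55)"
```

```text
time: 3.1
tool_pos: [571.5, -33.2, 323.2]
tcp_rot: [180.0, 0.0, -86.6]
ft_force: [0.0, 1.0, 0.2]
finger_gap: -0.0
tcp [571.5 -33.2 323.2] [179.99   0.   -86.65] F [0.  1.  0.2] gap -0.0 t 3.1
tool delta [-10.7 -26.7  33.2] turn(-dyaw) -0.1 rows>= 0.9
```

```bash

python3 -m pendant '[[0,-5,-13,0,0],[0,-6,-14,10,0],[0,0,0,13,0],[0,0,0,0,0],[0,2,0,6,0],[0,6,0,8,0],[0,6,0,8,0],[0,6,0,8,0],[0,0,0,0,0]]'
python3 -c "
from h import *
go(597.5,-21,290,-86.55)"
```

```text
time: 4.0
tool_pos: [598.2, -42.0, 268.5]
tcp_rot: [179.9, 0.0, -86.7]
ft_force: [0.5, 0.2, -0.9]
finger_gap: 0.0
tcp [598.2 -42.  268.5] [ 1.7987e+02  1.0000e-02 -8.6670e+01] F [ 0.5  0.2 -0.9] gap 0.0 t 4.0
tool delta [-21.   -0.5 -21.5] turn(-dyaw) -0.12 rows>= 0.6
```

```bash

python3 -m pendant '[[0,2,0,10,0],[0,2,0,9,0],[0,5,0,10,0],[0,5,0,9,0],[0,5,0,10,0],[0,4,0,9,0],[0,0,0,0,0]]'
python3 -m pendant '[[0,3,0,10,0],[0,3,0,10,0],[0,3,0,10,0],[0,3,0,10,0],[0,2,0,10,0],[0,1,0,8,0],[0,0,0,0,0]]'
python3 -c "
from h import *
go(601,-82.5,128,-86.55)"
```

```text
time: 4.7
tool_pos: [599.2, -64.3, 210.9]
tcp_rot: [179.8, 0.0, -86.6]
ft_force: [-0.5, -1.2, 0.5]
finger_gap: 0.1
time: 5.4
tool_pos: [600.1, -78.8, 153.3]
tcp_rot: [179.8, 0.0, -86.6]
ft_force: [0.1, -1.1, -0.4]
finger_gap: -0.2
tcp [600.1 -78.8 153.3] [ 1.7983e+02  4.0000e-02 -8.6610e+01] F [ 0.1 -1.1 -0.4] gap -0.2 t 5.4
tool delta [ 3.8 -0.8 25.3] turn(-dyaw) -0.06 rows>= 0.5
```

```bash

python3 -m pendant '[[0,1,0,8,0],[0,1,0,8,0],[0,1,0,4,0],[0,0,0,2,0]]'
python3 -m pendant '[[0,0,0,1,0],[0,0,0,1,0],[0,0,0,0,0]]'
python3 - <<'E'
from h import *
i,d=optics.snapshot("scene");cv2.imwrite("pics/p1.png",cv2.resize(i[130:310,150:400],(750,540)))
E
```

```text
time: 5.8
tool_pos: [601.1, -81.8, 132.6]
tcp_rot: [180.0, 0.0, -86.6]
ft_force: [-1.0, 0.4, 1.5]
finger_gap: -0.0
time: 6.1
tool_pos: [601.4, -81.8, 131.4]
tcp_rot: [-180.0, -0.0, -86.6]
ft_force: [-0.1, 1.2, -0.0]
finger_gap: -0.2
```

View pics/p1.png

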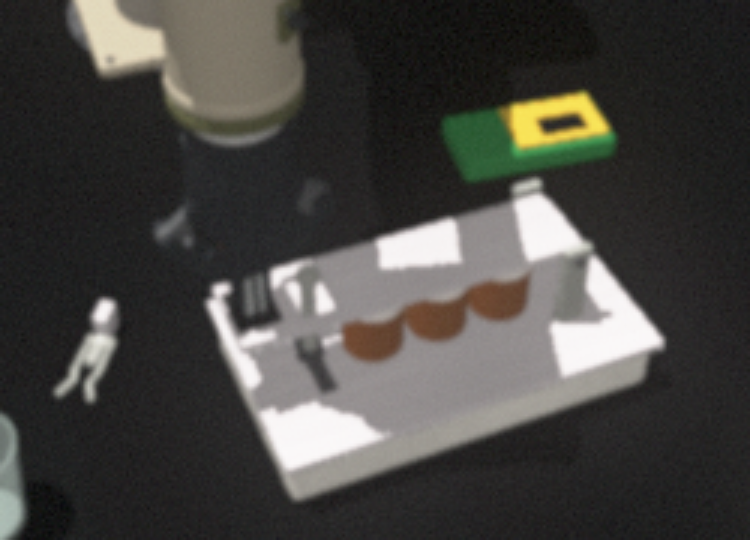

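The picture shows the fingers on the black pad (255,300) and the bar almost level, with the clip at (95,350). I'll press the last few mm slowly.

```bash

python3 -m pendant '[[0,0,0,1.5,0],[0,0,0,1,0],[0,0,0,0,0]]'
python3 -m pendant '[[0,0,0,1,0],[0,0,0,0,0]]'
```

```text
time: 6.45
tool_pos: [601.4, -81.8, 128.7]
tcp_rot: [-180.0, -0.0, -86.6]
ft_force: [1.1, 0.0, 0.6]
finger_gap: 0.2
time: 6.65
tool_pos: [601.5, -81.8, 128.1]
tcp_rot: [-180.0, -0.0, -86.6]
ft_force: [-0.2, -0.5, 3.0]
finger_gap: -0.0
```

```bash

python3 -m pendant '[[0,0,0,1,0],[0,0,0,0,0]]'
```

```text
time: 6.85
tool_pos: [601.5, -81.8, 128.0]
tcp_rot: [-180.0, -0.0, -86.6]
ft_force: [-4.5, 1.1, 8.9]
finger_gap: 0.2
```

```bash

python3 -m pendant '[[0,0,0,0.5,0],[0,0,0,0,0],[0,0,0,0,0],[0,0,0,-15,0],[0,0,0,-40,0],[0,0,0,-40,0],[0,0,35,0,0],[0,0,35,0,0],[0,0,0,0,0]]'
cat > look.py <<'E'
from h import *
def run(tag,clipbox=(490,-190,70)):
  for cam in("top","scene"):
    ds=[];
    for k in range(4):
        i,d=optics.snapshot(cam);ds.append(np.where(d>0,d,np.nan))
    d=np.nan_to_num(np.nanmedian(ds,0));w=cloud(cam,d);X,Y,Z=w[...,0],w[...,1],w[...,2]
    cv2.imwrite(f"pics/{tag}_{cam}.png",i);np.save(f"{tag}_{cam}.npy",w)
    q=(abs(X-592)<28)&(Y>-20)&(Y<150)&(Z>112)&(Z<140);P=w[q]
    if len(P):
        A=np.c_[P[:,:2],np.ones(len(P))];k=np.linalg.lstsq(A,P[:,2],rcond=None)[0];print(cam,"bar slope",k[:2],np.median(P[:,2]),len(P))
    h=(abs(X-598)<28)&(abs(Y+38)<20)&(Z>138)&(Z<156);print(" head",h.sum(),np.round(np.median(w[h],0),1),np.round(w[h].min(0),1),np.round(w[h].max(0),1))
    cx,cy,s=clipbox;g=i.min(2)
    c=(abs(X-cx)<s)&(abs(Y-cy)<s)&(Z<40)&(Z>3)
    n,lab,st,_=cv2.connectedComponentsWithStats(c.astype(np.uint8));
    if n>1:
        c=lab==1+np.argmax(st[1:,4]);P=w[c]
        T=P[P[:,2]>20];L=P[P[:,2]<12];print(" clip n",len(P),"blocktop",len(T),np.round(np.median(T,0),1),cv2.minAreaRect(T[:,:2].astype(np.float32)) if len(T)>3 else 0)
        o=np.median(T,0)[:2]
        V=L[:,:2].mean(0)-o;print(" dir block->legs",np.degrees(np.arctan2(V[1],V[0])),np.linalg.norm(V))
        D=L[:,:2]-o;a=np.radians(-31);u=D@[np.cos(a),np.sin(a)];v=D@[-np.sin(a),np.cos(a)]
        for lo in range(5,80,8):
            m=(u>=lo)&(u<lo+8)
            if m.sum(): print("  u",lo,"v mid",np.round((v[m].min()+v[m].max())/2,1),"w",np.round(np.ptp(v[m]),1),m.sum())
E
python3 -c "
from look import *
run('l1');go(467,-177,130,-120.5)"
```

```text
time: 7.75
tool_pos: [528.0, -85.8, 220.9]
tcp_rot: [179.9, 0.0, -86.6]
ft_force: [1.1, -0.3, -0.5]
finger_gap: -0.1
top bar slope [ 0.00090608 -0.00257771] 123.55317561595734 1123
 head 23 [590.6 -40.4 145. ] [584.1 -45.6 140.9] [599.6 -35.2 148.9]
 clip n 1 blocktop 0 [nan nan nan] 0
 dir block->legs nan nan
scene bar slope [-0.00408859 -0.00029608] 123.73178938154342 1312
 head 49 [599.  -39.7 143.9] [589.9 -46.8 138.7] [604.2 -30.2 147.4]
 clip n 229 blocktop 43 [ 468.3 -177.3   25.6] ((467.3758850097656, -177.3406219482422), (11.852666854858398, 21.606443405151367), 57.424312591552734)
 dir block->legs -31.43936806692548 35.087923524487564
  u 5 v mid 0.4 w 21.2 19
  u 13 v mid -0.7 w 24.5 26
  u 21 v mid -1.2 w 23.2 23
  u 29 v mid -0.7 w 23.3 24
  u 37 v mid -0.1 w 23.1 16
  u 45 v mid -0.9 w 23.2 13
  u 53 v mid 0.3 w 19.9 14
  u 61 v mid -0.4 w 25.4 14
  u 69 v mid -0.9 w 31.7 13
tcp [532.1 -85.9 221.3] [-180.      0.    -86.58] F [-0.6 -0.4  0. ] gap 0.4 t 8.15
tool delta [87.1 70.4 91.3] turn(-dyaw) 33.92 rows>= 2.9
  return _methods._mean(a, axis=axis, dtype=dtype,
  ret = um.true_divide(
```

```bash

python3 -m pendant '[[0.5,29,24,0,0],[0.5,29,23,0,0],[0.5,29,23,0,0],[0.5,0,0,20,7],[0.5,0,0,20,7],[0.5,0,0,20,7],[0.5,0,0,20,7],[0.5,0,0,10,6.8],[0.5,0,0,0,0]]'
python3 - <<'E'
from h import *
go(467,-177,70,-121.4); go(467,-177,3.5,-121.4)
E
```

```text
time: 9.05
tool_pos: [465.8, -176.3, 129.2]
tcp_rot: [179.8, -0.0, -121.5]
ft_force: [0.1, 0.4, -0.3]
finger_gap: 42.6
tcp [ 465.8 -176.3  129.2] [ 1.7978e+02 -2.0000e-02 -1.2150e+02] F [ 0.1  0.4 -0.3] gap 42.6 t 9.05
tool delta [-0.1 -1.6 59.2] turn(-dyaw) -0.1 rows>= 1.2
tcp [ 465.8 -176.3  129.2] [ 1.7978e+02 -2.0000e-02 -1.2150e+02] F [ 0.1  0.4 -0.3] gap 42.6 t 9.05
tool delta [-1.000e-01 -1.900e+00  1.257e+02] turn(-dyaw) -0.1 rows>= 2.5
```

```bash

python3 -m pendant '[[0.5,0,-1,40,0],[0.5,0,-1,40,0],[0.5,0,0,25,0],[0.5,0,0,15,0],[0.5,0,0,0,0]]' 80
python3 - <<'E'
from h import *
go(467,-177,1.8,-121.4)
E
```

```text
time: 9.55
tool_pos: [467.2, -177.2, 9.5]
tcp_rot: [179.8, -0.0, -121.2]
ft_force: [-0.4, 0.6, 0.3]
finger_gap: 42.7
tcp [ 467.2 -177.2    9.5] [ 1.7977e+02 -2.0000e-02 -1.2120e+02] F [-0.4  0.6  0.3] gap 42.7 t 9.55
tool delta [-0.1  0.2  7.7] turn(-dyaw) 0.2 rows>= 0.2
```

```bash

python3 -m pendant '[[0.5,0,0,7.5,0],[0.2,0,0,0,0],[0.2,0,0,0,0],[0,0,0,0,0],[0,0,0,0,0],[0,0,0,0,0],[0,0,0,0,0]]' 80
python3 - <<'E'
from h import *
go(467,-177,30,-121.4)
E
```

```text
time: 10.25
tool_pos: [470.0, -178.5, 5.7]
tcp_rot: [-179.8, 0.0, -121.4]
ft_force: [-0.5, 1.5, 6.4]
finger_gap: 10.4
tcp [ 470.  -178.5    5.7] [-1.7982e+02  3.0000e-02 -1.2137e+02] F [-0.5  1.5  6.4] gap 10.4 t 10.25
tool delta [  0.3   3.2 -24.3] turn(-dyaw) 0.03 rows>= 0.5
```

```bash
python3 - <<'E'
from h import *
i,d=optics.snapshot("scene");a=cv2.resize(i[200:290,130:240],(660,540));cv2.imwrite("pics/p2.png",a)
print(r.sense()["tool_pos"],r.sense()["ft_force"],r.sense()["finger_gap"])
E
```

```text
[ 469.96070372 -178.48417227    5.74497493] [-0.47221729  1.18536364  5.43329989] 10.094824059531664
```

View pics/p2.png

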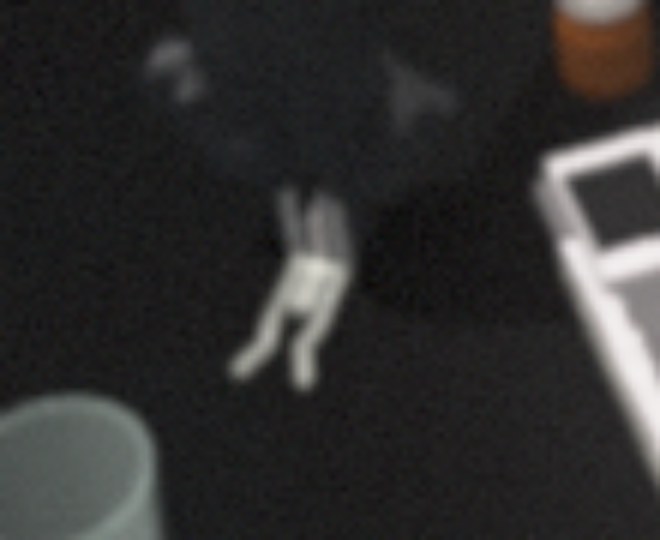

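```bash

python3 -m pendant '[[0.5,0,0,0,0],[0.5,0,0,0,0],[0.5,0,0,0,0]]' 80
python3 -m pendant '[[0.5,0,0,-40,0],[0.5,0,35,-40,0],[0.5,0,35,-40,0],[0.5,0,30,0,0],[0.5,0,0,0,0]]'
python3 -c "
from look import *
run('l2');go(467,-177,60,-121.4)" 2>/dev/null
```

```text
time: 10.6
tool_pos: [468.7, -178.1, 4.3]
tcp_rot: [-180.0, 0.0, -121.4]
ft_force: [0.2, -0.5, 0.4]
finger_gap: 42.6
time: 11.1
tool_pos: [385.0, -126.8, 119.7]
tcp_rot: [-180.0, 0.0, -121.4]
ft_force: [0.7, -0.3, -0.1]
finger_gap: 42.6
top bar slope [-0.00038471 -0.00034943] 123.68727626634177 1363
 head 40 [591.2 -37.8 144.8] [584.  -45.6 138.4] [600.  -30.1 148. ]
 clip n 8 blocktop 0 [nan nan nan] 0
 dir block->legs nan nan
scene bar slope [-0.00063255 -0.00163369] 123.80045478419527 1305
 head 48 [599.3 -40.1 144. ] [590.3 -46.9 138.1] [603.9 -30.4 147.2]
 clip n 234 blocktop 43 [ 470.6 -178.6   25.2] ((468.9554138183594, -177.69281005859375), (12.631538391113281, 23.672704696655273), 57.13693618774414)
 dir block->legs -30.59409008004466 34.162211331583954
  u 5 v mid -0.5 w 23.8 22
  u 13 v mid 0.1 w 23.0 27
  u 21 v mid 0.2 w 22.7 21
  u 29 v mid 0.6 w 24.4 27
  u 37 v mid -0.8 w 25.8 15
  u 45 v mid 0.3 w 22.4 14
  u 53 v mid 0.3 w 19.5 14
  u 61 v mid -0.2 w 27.5 16
  u 69 v mid -0.0 w 29.8 10
tcp [ 386.8 -128.2  118.6] [ 1.7993e+02 -1.0000e-02 -1.2141e+02] F [-0.6 -0.  -0.7] gap 42.5 t 11.5
tool delta [ -0.2 -94.   58.5] turn(-dyaw) -0.01 rows>= 2.2
```

```bash

python3 -m pendant '[[0.4,0,-46,0,0],[0.4,0,-45,0,0],[0.4,0,0,40,0],[0.4,0,0,40,0],[0.4,0,0,20,0],[0.4,0,0,0,0]]' 80
python3 - <<'E'
from h import *
go(465,-175.4,3,-121.4)
E
```

```text
time: 12.1
tool_pos: [461.2, -174.0, 14.7]
tcp_rot: [179.5, -0.0, -121.4]
ft_force: [-0.6, -0.1, 0.3]
finger_gap: 34.1
tcp [ 461.2 -174.    14.7] [ 1.7952e+02 -4.0000e-02 -1.2141e+02] F [-0.6 -0.1  0.3] gap 34.1 t 12.1
tool delta [-0.8 -4.1 11.7] turn(-dyaw) -0.01 rows>= 0.2
```

```bash

python3 -m pendant '[[0.4,0,-2,6,0],[0.4,-0.5,-1,5,0],[0.4,0,0,0,0]]' 80
python3 -m pendant '[[0,0,0,0,0],[0,0,0,0,0],[0,0,0,0,0]]' 80
python3 -m pendant '[[0,0,0,0,0],[0,0,0,0,0]]' 80
python3 - <<'E'
from h import *
go(465,-175.4,3,-121.4)
E
```

```text
time: 12.4
tool_pos: [468.1, -177.0, 8.8]
tcp_rot: [-179.9, 0.0, -121.4]
ft_force: [-0.4, -0.3, 0.4]
finger_gap: 34.1
time: 12.7
tool_pos: [468.0, -176.9, 9.2]
tcp_rot: [-179.9, 0.0, -121.4]
ft_force: [-0.9, -0.0, 7.1]
finger_gap: 10.0
time: 12.9
tool_pos: [468.0, -176.9, 9.3]
tcp_rot: [-179.9, 0.0, -121.4]
ft_force: [-1.8, 0.9, 7.5]
finger_gap: 9.7
tcp [ 468.  -176.9    9.3] [-1.7989e+02  1.0000e-02 -1.2140e+02] F [-1.8  0.9  7.5] gap 9.7 t 12.9
tool delta [0.2 3.4 6.3] turn(-dyaw) 0.0 rows>= 0.1
```

```bash
python3 -c "
from h import *
s=r.sense();print(np.round(s['joint_pos'],2),np.round(s['qd'],2),np.round(s['joint_efforts'],1))"
python3 -m pendant '[[0.4,0,0,0,0],[0.4,0,0,0,0],[0.4,0,0,0,0],[0.4,0,0,0,0]]' 80
python3 -m pendant '[[0.4,0,3,0,0],[0.4,0,0,0,0],[0.4,0,0,0,0]]' 80
python3 -m pendant '[[0.4,0,0,2,0],[0.4,0,0,0,0],[0.4,0,0,0,0]]' 80
python3 -c "
from h import *
s=r.sense();print(np.round(s['joint_pos'],2),np.round(s['qd'],2),np.round(s['joint_efforts'],1))"

```

```text
[-26.59   5.51 112.15   0.    62.24  94.81] [-0.01  0.08  0.16  0.08  0.09 -0.02] [ -0.2 -44.5 -40.2  -0.1  -0.5   0. ]
time: 13.3
tool_pos: [467.0, -176.5, 7.9]
tcp_rot: [180.0, -0.0, -121.4]
ft_force: [-0.1, -0.7, 0.2]
finger_gap: 34.3
time: 13.6
tool_pos: [464.4, -174.9, 8.0]
tcp_rot: [180.0, -0.0, -121.4]
ft_force: [-0.8, -0.6, -0.3]
finger_gap: 34.5
time: 13.9
tool_pos: [464.5, -175.0, 5.9]
tcp_rot: [180.0, -0.0, -121.4]
ft_force: [-0.7, -0.2, -0.1]
finger_gap: 33.9
[-26.56   5.37 112.71   0.    61.93  94.84] [ 0.03  0.01 -0.06  0.05  0.02 -0.05] [  0.  -46.7 -41.8   0.   -0.    0. ]
```

```bash

python3 -m pendant '[[0.4,0,0,2,0],[0.4,0,0,2,0],[0.4,0,0,0,0],[0.4,0,0,0,0]]' 80
python3 -m pendant '[[0.15,0,0,0,0],[0.15,0,0,0,0],[0,0,0,0,0],[0,0,0,0,0],[0,0,0,0,0]]' 80

```

```text
time: 14.3
tool_pos: [464.5, -174.9, 1.9]
tcp_rot: [180.0, -0.0, -121.4]
ft_force: [0.6, 0.6, 0.2]
finger_gap: 34.2
time: 14.8
tool_pos: [464.8, -175.1, 2.4]
tcp_rot: [-180.0, 0.0, -121.4]
ft_force: [-0.9, 0.5, 4.1]
finger_gap: 10.7
```

```bash

python3 -m pendant '[[0,0,0,-10,0],[0,0,0,-20,0],[0,0,0,-40,0],[0,0,0,-40,0],[0,0,0,-40,0],[0,0,0,0,0],[0,0,0,0,-7],[0,0,0,0,-7],[0,0,0,0,-7],[0,0,0,0,-7]]' 80
python3 -m pendant '[[0,0,0,0,-6.9],[0,0,0,0,0],[0,0,0,0,0]]' 80
python3 -c "
from h import *
go(490,-44.5,150,-86.55)"

```

```text
time: 15.8
tool_pos: [464.2, -174.8, 151.7]
tcp_rot: [180.0, 0.0, -93.1]
ft_force: [-0.4, 0.0, -1.0]
finger_gap: 10.5
time: 16.1
tool_pos: [464.3, -174.9, 151.8]
tcp_rot: [180.0, 0.0, -86.7]
ft_force: [0.1, 0.2, -1.4]
finger_gap: 10.5
tcp [ 464.3 -174.9  151.8] [ 1.7997e+02  1.0000e-02 -8.6700e+01] F [ 0.1  0.2 -1.4] gap 10.5 t 16.1
tool delta [-128.7  -33.1    1.8] turn(-dyaw) -0.15 rows>= 2.7
```

```bash
cat > hand.py <<'E'
from h import *
def hand(tag):
    s=r.sense();p=np.array(s["tool_pos"]);M=Rm(s["tcp_rot"])
    # clip-ish axes: X=-tool y, Y=-tool x, Z=-tool z
    C=np.c_[-M[:,1],-M[:,0],-M[:,2]]
    for cam in("scene","top"):
        ds=[]
        for k in range(5):
            i,d=optics.snapshot(cam);ds.append(np.where(d>0,d,np.nan))
        w=cloud(cam,np.nan_to_num(np.nanmedian(ds,0)))
        cv2.imwrite(f"pics/{tag}_{cam}.png",i)
        q=(w-p)@C; m=(q[...,0]>17)&(q[...,0]<95)&(abs(q[...,1])<22)&(abs(q[...,2])<15)
        Q=q[m];v,u=np.nonzero(m);print(cam,len(Q),"px",(u.min(),v.min(),u.max(),v.max()) if len(u) else 0,"max u",np.round(np.sort(Q[:,0])[-4:],1))
        for lo in range(15,95,8):
            b=Q[(Q[:,0]>=lo)&(Q[:,0]<lo+8)]
            if len(b)>1: print("  u",lo,"n",len(b),"v",np.round([b[:,1].min(),b[:,1].max(),(b[:,1].min()+b[:,1].max())/2],1),"zmed",np.round(np.median(b[:,2]),1))
    print(np.round(p,1))
E
python3 -c "
from hand import *
hand('h1')
import cv2
i=cv2.imread('pics/h1_scene.png');cv2.imwrite('pics/p3.png',cv2.resize(i[150:270,110:270],(800,600)))"

```

```text
scene 170 px (np.int64(174), np.int64(196), np.int64(193), np.int64(218)) max u [79.2 79.3 79.5 79.8]
  u 15 n 23 v [-13.3   9.   -2.2] zmed 3.5
  u 23 n 21 v [-13.4   9.8  -1.8] zmed 3.2
  u 31 n 26 v [-13.9  10.   -1.9] zmed 3.3
  u 39 n 29 v [-13.4  10.4  -1.5] zmed 2.8
  u 47 n 15 v [-14.1  10.7  -1.7] zmed 2.9
  u 55 n 17 v [-12.3   9.1  -1.6] zmed 3.3
  u 63 n 16 v [-12.3  11.7  -0.3] zmed 2.6
  u 71 n 17 v [-17.   14.1  -1.4] zmed 2.9
  u 79 n 6 v [-15.6  13.6  -1. ] zmed 1.4
top 0 px 0 max u []
[ 464.3 -174.9  151.8]
```

View pics/p3.png

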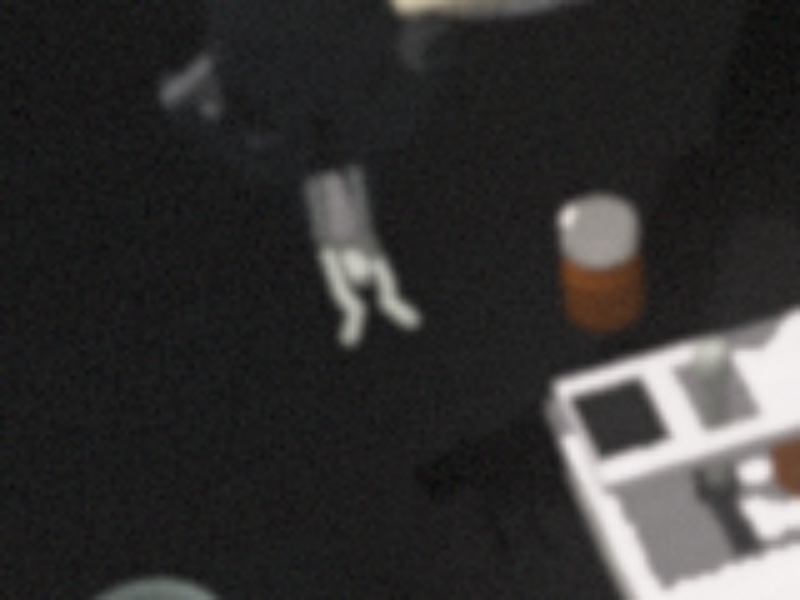

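```bash

python3 -m pendant '[[0,-33,-8,0,0],[0,-33,-8,0,0],[0,-33,-8,0,0],[0,-20,-5,0,0],[0,-10,-4,0,0],[0,0,0,0,0],[0,0,0,0,0]]' 80
python3 -c "
from hand import *
go(490,-43.1,129,-86.55);hand('h2')"

```

```text
time: 17.3
tool_pos: [489.6, -44.8, 152.0]
tcp_rot: [180.0, -0.0, -86.5]
ft_force: [-0.1, -0.3, -1.2]
finger_gap: 10.1
tcp [489.6 -44.8 152. ] [ 1.7999e+02 -3.0000e-02 -8.6490e+01] F [-0.1 -0.3 -1.2] gap 10.1 t 17.3
tool delta [-1.7 -0.5 23. ] turn(-dyaw) 0.06 rows>= 0.5
scene 168 px (np.int64(233), np.int64(190), np.int64(253), np.int64(211)) max u [78.9 78.9 79.2 80.4]
  u 15 n 22 v [-13.6  10.   -1.8] zmed 3.2
  u 23 n 26 v [-14.1   9.8  -2.1] zmed 2.9
  u 31 n 24 v [-14.3   8.2  -3.1] zmed 3.0
  u 39 n 30 v [-14.    9.8  -2.1] zmed 2.4
  u 47 n 14 v [-14.4   9.6  -2.4] zmed 2.7
  u 55 n 14 v [-12.3   8.1  -2.1] zmed 2.8
  u 63 n 16 v [-13.7   9.8  -1.9] zmed 2.8
  u 71 n 20 v [-17.7  13.9  -1.9] zmed 1.9
  u 79 n 2 v [-16.1 -15.6 -15.8] zmed 2.8
top 0 px 0 max u []
[489.6 -44.8 152. ]
```

```bash

python3 -m pendant '[[0,-2.3,0,6,0],[0,0,0,9,0],[0,0,0,7.8,0],[0,0,0,0,0],[0,0,-4,0,0],[0,0,-4,0,0],[0,0,-3,0,0],[0,0,0,0,0],[0,0,0,0,0]]' 80
python3 -c "
from hand import *
go(510,-41.5,129.2,-86.55);hand('h3')
i=cv2.imread('pics/h3_scene.png');j=cv2.imread('pics/h3_top.png');cv2.imwrite('pics/p4.png',np.hstack([cv2.resize(i[160:270,200:310],(540,540))]))"

```

```text
time: 18.7
tool_pos: [500.7, -41.3, 129.4]
tcp_rot: [-180.0, -0.0, -86.5]
ft_force: [0.9, -0.4, 0.4]
finger_gap: 10.5
tcp [500.7 -41.3 129.4] [-179.99   -0.    -86.49] F [ 0.9 -0.4  0.4] gap 10.5 t 18.7
tool delta [ 0.8 -9.3  0.2] turn(-dyaw) 0.06 rows>= 0.2
scene 259 px (np.int64(236), np.int64(201), np.int64(262), np.int64(230)) max u [94.7 94.8 94.8 95. ]
  u 15 n 25 v [-13.4  10.3  -1.6] zmed 3.4
  u 23 n 25 v [-13.8  10.4  -1.7] zmed 3.3
  u 31 n 29 v [-14.    9.9  -2. ] zmed 3.0
  u 39 n 25 v [-14.   10.1  -2. ] zmed 2.5
  u 47 n 13 v [-13.6  10.1  -1.7] zmed 2.7
  u 55 n 16 v [-13.    8.7  -2.2] zmed 2.5
  u 63 n 29 v [-20.4  20.6   0.1] zmed 1.9
  u 71 n 50 v [-21.7  20.9  -0.4] zmed -5.5
  u 79 n 22 v [-21.9  21.8  -0.1] zmed -5.6
  u 87 n 25 v [-20.9  21.7   0.4] zmed -5.7
top 0 px 0 max u []
[500.7 -41.3 129.4]
```

View pics/p4.png

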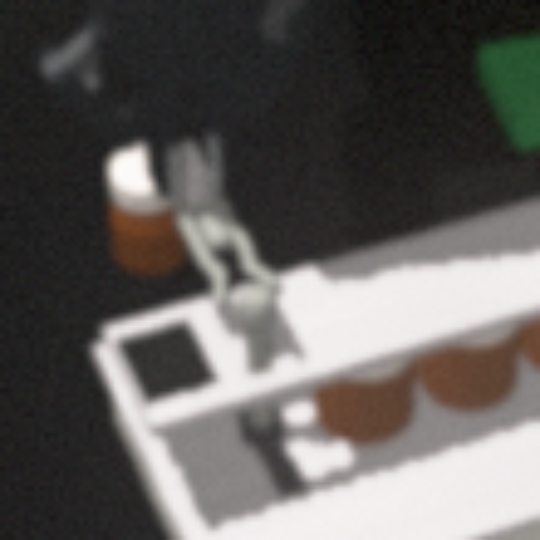

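```bash

python3 -m pendant '[[0,0.7,-3,0,0],[0,0,-4,0,0],[0,0,-4,0,0],[0,0,-4,0,0],[0,0,-4,0,0],[0,0,-2,0,0],[0,0,0,0,0]]' 80
python3 -m pendant '[[0,0,-2,0,0],[0,0,-2,0,0],[0,0,0,0,0]]' 80
python3 -m pendant '[[0,0,-2,0,0],[0,0,-2,0,0],[0,0,0,0,0]]' 80

```

```text
time: 19.9
tool_pos: [521.7, -40.7, 129.2]
tcp_rot: [180.0, 0.0, -86.5]
ft_force: [-1.0, 0.5, -0.4]
finger_gap: 10.2
time: 20.2
tool_pos: [525.6, -40.6, 129.2]
tcp_rot: [180.0, -0.0, -86.5]
ft_force: [0.6, -1.2, -0.3]
finger_gap: 10.5
time: 20.5
tool_pos: [529.1, -40.6, 129.0]
tcp_rot: [179.9, -0.0, -86.5]
ft_force: [-3.0, -3.1, -0.2]
finger_gap: 10.3
```

```bash

python3 -m pendant '[[0,1,0,0,0],[0,0,0,0,0]]' 80
python3 -m pendant '[[0,0,-2,0,0],[0,0,0,0,0]]' 80
python3 -m pendant '[[0,0,-2,0,0],[0,0,0,0,0]]' 80

```

```text
time: 20.7
tool_pos: [529.4, -41.2, 129.1]
tcp_rot: [180.0, 0.0, -86.5]
ft_force: [-2.6, -0.5, -1.9]
finger_gap: 10.3
time: 20.9
tool_pos: [531.4, -41.0, 129.1]
tcp_rot: [180.0, 0.0, -86.5]
ft_force: [-3.0, -1.7, -0.2]
finger_gap: 10.7
time: 21.1
tool_pos: [533.6, -40.9, 129.2]
tcp_rot: [180.0, 0.0, -86.5]
ft_force: [-3.8, -2.0, -1.7]
finger_gap: 10.2
```

```bash

python3 -m pendant '[[0,0.5,-2,0,0],[0,0,0,0,0]]' 80
python3 -m pendant '[[0,0,-2,0,0],[0,0,0,0,0]]' 80
python3 -m pendant '[[0,0,-2,0,0],[0,0,0,0,0]]' 80

```

```text
time: 21.3
tool_pos: [535.7, -41.0, 129.2]
tcp_rot: [180.0, 0.0, -86.5]
ft_force: [-3.5, 0.4, -1.7]
finger_gap: 10.8
time: 21.5
tool_pos: [537.7, -40.9, 129.2]
tcp_rot: [-180.0, 0.0, -86.5]
ft_force: [-3.3, 0.9, -2.3]
finger_gap: 10.5
time: 21.7
tool_pos: [539.7, -40.9, 129.2]
tcp_rot: [-180.0, 0.0, -86.5]
ft_force: [-2.3, 0.5, -1.7]
finger_gap: 10.4
```

```bash

python3 -m pendant '[[0,0,-1.5,0,0],[0,0,0,0,0]]' 80
python3 -m pendant '[[0,0,-1,0,0],[0,0,0,0,0]]' 80

```

```text
time: 21.9
tool_pos: [541.1, -40.9, 129.2]
tcp_rot: [-180.0, 0.0, -86.5]
ft_force: [-3.7, -0.1, -2.1]
finger_gap: 10.3
time: 22.1
tool_pos: [542.1, -40.8, 129.2]
tcp_rot: [180.0, 0.0, -86.5]
ft_force: [-4.3, 1.4, -1.9]
finger_gap: 10.4
```

```bash

python3 -m pendant '[[0,0,-1,0,0],[0,0,0,0,0]]' 80
python3 -m pendant '[[0,0,-1,0,0],[0,0,0,0,0]]' 80
python3 -m pendant '[[0,0,-1,0,0],[0,0,0,0,0]]' 80

```

```text
time: 22.3
tool_pos: [543.1, -40.8, 129.3]
tcp_rot: [-180.0, 0.0, -86.5]
ft_force: [-3.5, 2.0, -1.7]
finger_gap: 10.7
time: 22.5
tool_pos: [544.1, -40.8, 129.2]
tcp_rot: [-180.0, 0.0, -86.5]
ft_force: [-3.2, 1.6, -2.9]
finger_gap: 10.3
time: 22.7
tool_pos: [544.9, -40.8, 129.2]
tcp_rot: [180.0, -0.0, -86.5]
ft_force: [-5.7, 1.2, -0.9]
finger_gap: 10.4
```

```bash

python3 -m pendant '[[0,0,-1,0,0],[0,0,0,0,0]]' 80
python3 -m pendant '[[0,0,-1,0,0],[0,0,0,0,0]]' 80

```

```text
time: 22.9
tool_pos: [545.5, -40.7, 129.0]
tcp_rot: [179.9, 0.0, -86.5]
ft_force: [-6.5, 1.1, -2.7]
finger_gap: 10.8
time: 23.1
tool_pos: [546.3, -40.7, 128.8]
tcp_rot: [179.9, 0.0, -86.5]
ft_force: [-6.0, 1.1, -1.9]
finger_gap: 10.4
```

```bash

python3 -m pendant '[[0,0,-1,0,0],[0,0,0,0,0]]' 80
python3 -m pendant '[[0,0,-1,0,0],[0,0,0,0,0]]' 80

```

```text
time: 23.3
tool_pos: [547.3, -40.6, 128.8]
tcp_rot: [179.9, 0.0, -86.5]
ft_force: [-6.4, 0.1, -1.1]
finger_gap: 10.4
time: 23.5
tool_pos: [547.8, -40.6, 128.7]
tcp_rot: [179.8, 0.0, -86.5]
ft_force: [-9.1, 0.1, -1.2]
finger_gap: 10.0
```

```bash

python3 -m pendant '[[0,0,-1,0,0],[0,0,0,0,0]]' 80
python3 -m pendant '[[0,0,-1,0,0],[0,0,0,0,0]]' 80

```

```text
time: 23.7
tool_pos: [549.0, -40.5, 128.5]
tcp_rot: [179.9, 0.0, -86.5]
ft_force: [-5.5, 0.5, -3.8]
finger_gap: 10.4
time: 23.9
tool_pos: [550.8, -40.4, 128.9]
tcp_rot: [180.0, 0.0, -86.5]
ft_force: [-3.1, 0.8, 0.1]
finger_gap: 10.5
```

```bash

python3 -m pendant '[[0,0,-1,0,0],[0,0,0,0,0]]' 80
python3 -m pendant '[[0,0,-1,0,0],[0,0,0,0,0]]' 80

```

```text
time: 24.1
tool_pos: [553.0, -40.3, 129.7]
tcp_rot: [-179.9, -0.0, -86.5]
ft_force: [0.8, 2.2, -2.6]
finger_gap: 10.2
time: 24.3
tool_pos: [554.0, -40.2, 129.9]
tcp_rot: [-179.9, -0.0, -86.5]
ft_force: [1.3, 0.8, -1.9]
finger_gap: 10.4
```

```bash

python3 -m pendant '[[0,0,-1,0,0],[0,0,0,0,0]]' 80
python3 -m pendant '[[0,0,-1,0,0],[0,0,0,0,0]]' 80

```

```text
time: 24.5
tool_pos: [554.4, -40.2, 129.6]
tcp_rot: [-180.0, -0.0, -86.5]
ft_force: [-0.5, 1.6, -0.1]
finger_gap: 10.4
time: 24.7
tool_pos: [555.2, -40.1, 129.3]
tcp_rot: [-180.0, -0.0, -86.5]
ft_force: [0.5, 0.9, -1.6]
finger_gap: 10.4
```

```bash

python3 -m pendant '[[0,0,-1,0,0],[0,0,0,0,0]]' 80
python3 -m pendant '[[0,0,-1,0,0],[0,0,0,0,0]]' 80

```

```text
time: 24.9
tool_pos: [556.1, -40.1, 129.1]
tcp_rot: [-180.0, 0.0, -86.5]
ft_force: [-0.2, 0.6, -2.9]
finger_gap: 10.6
time: 25.1
tool_pos: [557.1, -39.9, 129.1]
tcp_rot: [-180.0, 0.0, -86.5]
ft_force: [0.4, 1.4, -2.0]
finger_gap: 10.3
```

```bash

python3 -m pendant '[[0,0,-1,0,0],[0,0,0,0,0]]' 80
python3 -m pendant '[[0,0,-1,0,0],[0,0,0,0,0]]' 80

```

```text
time: 25.3
tool_pos: [558.4, -39.9, 129.4]
tcp_rot: [-180.0, 0.0, -86.5]
ft_force: [0.6, 0.7, -1.2]
finger_gap: 10.2
time: 25.5
tool_pos: [559.4, -40.0, 129.5]
tcp_rot: [-180.0, -0.0, -86.5]
ft_force: [0.3, 0.2, -1.6]
finger_gap: 10.2
```

```bash

python3 -m pendant '[[0,0,-1,0,0],[0,0,0,0,0]]' 80
python3 -m pendant '[[0,0,-1,0,0],[0,0,0,0,0]]' 80

```

```text
time: 25.7
tool_pos: [560.2, -40.0, 129.4]
tcp_rot: [-180.0, -0.0, -86.5]
ft_force: [-0.1, 0.2, -0.7]
finger_gap: 10.3
time: 25.9
tool_pos: [561.1, -39.9, 129.3]
tcp_rot: [-180.0, -0.0, -86.5]
ft_force: [-0.3, 0.2, -1.5]
finger_gap: 10.7
```

```bash

python3 -m pendant '[[0,0,-1,0,0],[0,0,0,0,0]]' 80
python3 -m pendant '[[0,0,-1,0,0],[0,0,0,0,0]]' 80

```

```text
time: 26.1
tool_pos: [562.0, -39.8, 129.2]
tcp_rot: [180.0, -0.0, -86.5]
ft_force: [-0.4, 0.2, -0.1]
finger_gap: 10.5
time: 26.3
tool_pos: [562.2, -39.7, 129.0]
tcp_rot: [179.9, 0.0, -86.5]
ft_force: [-4.9, -0.1, 0.5]
finger_gap: 10.3
```

```bash

python3 -m pendant '[[0,0,-0.8,0,0],[0,0,0,0,0],[0,0,0,0,0]]' 80
python3 -c "
from h import *
i,d=optics.snapshot('scene');cv2.imwrite('pics/p5.png',cv2.resize(i[170:250,210:310],(750,600)))"

```

```text
time: 26.6
tool_pos: [562.4, -39.7, 129.0]
tcp_rot: [179.8, 0.0, -86.5]
ft_force: [-8.5, -1.5, 3.6]
finger_gap: 10.2
```

View pics/p5.png

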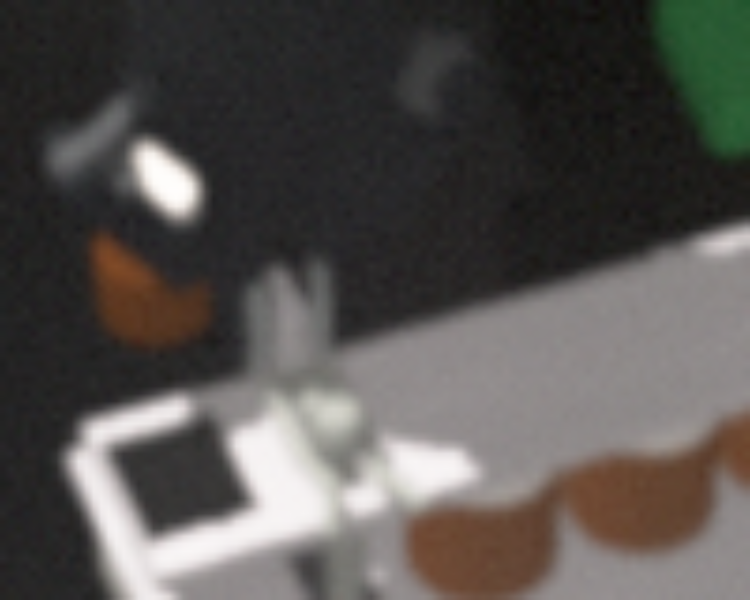

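The head at (333,418) sits close to the yoke with the legs on both sides, and the push rose from about 0 to 8.5 N at the stop, so the clip is home. I'll ease off and let go.

```bash

python3 -m pendant '[[0,0,0.5,0,0],[0.3,0,0,0,0],[0.3,0,0,0,0],[0.3,0,0,0,0],[0.3,0,0,-5,0],[0.3,0,0,-20,0],[0.3,0,0,-40,0],[0.3,0,45,-20,0],[0.3,0,45,0,0],[0.3,0,0,0,0]]' 40
python3 -m pendant '[[0.3,45,30,0,0],[0.3,45,0,0,0],[0.3,45,0,0,0],[0.3,0,0,0,0]]'
python3 - <<'E'
from h import *
for cam in("scene","top"):
    ds=[]
    for k in range(5):
        i,d=optics.snapshot(cam);ds.append(np.where(d>0,d,np.nan))
    w=cloud(cam,np.nan_to_num(np.nanmedian(ds,0)));cv2.imwrite(f"pics/f_{cam}.png",i)
    X,Y,Z=w[...,0],w[...,1],w[...,2]
    q=(abs(X-592)<28)&(Y>0)&(Y<150)&(Z>112)&(Z<140);P=w[q];A=np.c_[P[:,:2],np.ones(len(P))];k=np.linalg.lstsq(A,P[:,2],rcond=None)[0];print(cam,"bar slope",k[:2],np.median(P[:,2]))
    a=np.radians(3.45);o=np.array([612,-37.2])
    u=(X-o[0])*np.cos(a)+(Y-o[1])*np.sin(a);v=-(X-o[0])*np.sin(a)+(Y-o[1])*np.cos(a)
    for n,m in(("head",(abs(u)<16)&(abs(v)<16)&(Z>140)&(Z<155)),("block",(u<-28)&(u>-75)&(abs(v)<16)&(Z>144)&(Z<165)),("legs",(u>-40)&(u<40)&(abs(v)<18)&(Z>127)&(Z<136))):
        if m.sum(): print(n,m.sum(),"u",np.round([u[m].min(),u[m].max()],1),"v",np.round([v[m].min(),v[m].max()],1),"z",np.round(np.percentile(Z[m],[5,50,95]),1))
    for qn in("beaker","meter","vial"): print(qn,[np.round(o["at"]).tolist() for o in optics.search_frame(cam,qn)[:2]])
i=cv2.imread("pics/f_scene.png");cv2.imwrite("pics/p6.png",cv2.resize(i[170:250,210:310],(750,600)))
E
```

```text
time: 27.65
tool_pos: [469.0, -44.9, 213.8]
tcp_rot: [179.9, 0.0, -86.5]
ft_force: [0.6, -0.5, 0.0]
finger_gap: 25.9
time: 28.05
tool_pos: [453.9, -182.9, 215.0]
tcp_rot: [-179.9, -0.1, -86.8]
ft_force: [0.5, 0.5, 0.6]
finger_gap: 25.7
scene bar slope [-0.00125223 -0.00088004] 123.77892044288512
head 42 u [-4.8  8.2] v [-9.1  7.1] z [141.2 145.1 146.8]
block 50 u [-57.4 -35.5] v [-7.   4.8] z [144.8 149.4 150.7]
legs 168 u [-38.5  28.2] v [-15.9  13.9] z [127.5 129.6 135.2]
beaker [[634.0, -297.0, 56.0], [380.0, 255.0, 25.0]]
meter [[379.0, 250.0, 22.0], [622.0, 45.0, 52.0]]
vial [[409.0, -42.0, 41.0]]
top bar slope [-4.4572366e-03 -2.4168052e-05] 123.54810257025633
head 32 u [-10.3   3.4] v [-6.   7.4] z [142.5 145.2 147. ]
block 41 u [-59.1 -38.1] v [-5.5  6. ] z [147.9 149.2 151.3]
legs 132 u [-37.6  25.3] v [-13.4  15.6] z [127.4 129.2 130.8]
beaker []
meter [[363.0, 254.0, 25.0]]
vial [[396.0, -36.0, 62.0]]
```

View pics/p6.png

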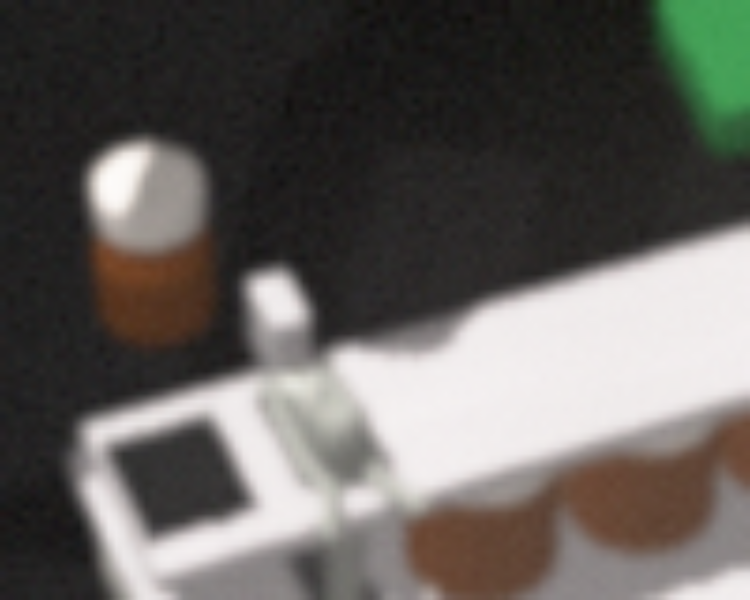

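```bash

python3 -m pendant '[[0.3,0,0,0,0],[0.3,0,0,0,0],[0.3,0,0,0,0]]'
python3 -c "
from bench import hand_in
print(hand_in())"
```

```text
time: 29.15
tool_pos: [453.8, -178.2, 214.2]
tcp_rot: [180.0, 0.0, -86.5]
ft_force: [-0.2, 0.5, -0.1]
finger_gap: 25.2
the job is handed in; nothing more can be done
None
```

I closed the bar, pushed the clip onto the post neck until it came home, let go, and handed the job in at about 29 s. No verdict was reported.

**Bar:** I pressed the thumb pad with about 9 N. The bar slope measured under 0.005 rad in both cameras, and its top was at 123.5–123.8 mm.

**Clip pick-up:** I needed three tries. The first two closings held the block too high and too far forward. The first shifted the clip by about 2 mm. I regripped it slightly farther back.

**Insertion:** The clip dragged the post at about 3–4 N for roughly 15 mm. The push then rose to about 9 N and dropped as the legs snapped past. It rose again to 8.5 N at the stop, and I ended the push there.

**Last checks:**
- The post axis was about 46 mm ahead of the clip's origin in both cameras and within about 1 mm of its middle line.
- The clip was level on the bar, and the arm was clear of everything.
- The vial and meter were where they started. The beaker was found only by the scene camera, about 4 mm from its first reading, which is within the networks' error. The top camera's search missed it.

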